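# Clip the red label in front of the red pot and hold it pressed home

## Task

The carrying handle of the two-pot condiment caddy has been left leaning forward over the label rail: swing it back until it rests in its rear catch. Then take the red label holder out of the wooden block and push its tongue down behind the sprung lip in front of the pot with the red filling, centred on that lip, upright and fully home against the rubber buffer below. The buffer pushes it up again until I have tightened the clip screws, so finish while still gripping the holder and pressing it firmly down; leave the pots, the yellow label holder, and the steel cup and the timer on the table as they stand.

Things in the scene. Friction and masses are not known exactly. Their poses are not given: they have to be found in the camera images.
- caddy: steel condiment caddy with two pots, 124 x 290 mm, fixed. Origin: centre of its underside on the table; x points to its back, y to its left end, z up. End brackets reach 107 mm high. The label rail is a slot along its front (-x) side: behind it the caddy's front wall (face at x = -33 mm, top edge 60 to 64 mm high, rolled back), before it two sprung lips, one before each pot.
- handle (a joint): swing handle of the caddy (steel, 0.15 kg): 0 = leaning 55 degrees back, resting in its rear catch; 1.48 = leaning 30 degrees forward against its front stop, over the label rail; 0.96 = upright. It swings about a level axis along the caddy's y at x = +15 mm, z = 74 mm of the caddy; it is damped, and falls to the nearer stop from either side of upright.
- handle_grip (a point): middle of the handle's cross bar, a black sleeve 18 mm in diameter and 110 mm long, parallel to the caddy's y, 120 mm from the swing axis. The bare bar reaches 125 mm to either side.
- clip_left (a point): clip at the caddy's left end (+y): where the middle of a label tongue's lower end stands when it just touches the unpressed buffer: 30 mm above the table, x = -35.7, y = +61.5 mm of the caddy, axes as the caddy's. The mouth, 61 mm above the table, is open from x = -33 to about -47 mm; the throat is 50 mm above the table.
- clip_right (a point): the same for the clip at the caddy's right end (-y), y = -61.5 mm of the caddy.
- buffer: black rubber buffer strip in the bottom of the label rail, below both lips, 6 x 236 mm. Origin: centre of its top. Unpressed its top is 30 mm above the table; it yields about 1 mm for each 2.5 N, 4 mm at most, and springs back.
- pot_red: loose lift-out pot with red filling and a spoon, 112 x 70 mm, 69 mm high (0.14 kg), standing 11 mm above the table in the caddy, in the left or the right place, with its long side along the caddy's y. Origin: centre of its underside; its x axis points along the caddy's +y. The clip in front of it has the same caddy y.
- pot_ochre: loose lift-out pot with ochre filling, 112 x 70 x 61 mm, in the other place of the caddy. Leave it.
- label_red: white plastic label holder with red label faces and red bead, 40 g, upright in a slot of the wooden block. Origin: middle of the tongue's lower end; x across its thickness (either face may look forward), y along its width, z up. Tongue 5 mm thick, 50 wide, z = 0 to 35 mm (tip thinned); plate 5 thick, 74 wide, z = 35 to 69; finger bead to grip 10 thick (x), 74 wide (y), z = 66 to 84.
- label_yellow: the same in yellow, in the other slot of the block. Leave it.
- label_block: beech block, 56 (x) x 172 (y) x 30 mm, fixed, with two upright slots 7.5 mm wide (x), 54 mm long and 22 mm deep at y = +42 and -42 mm; origin: centre of its underside, z up.
- lip_left (a joint): sprung aluminium lip of the left clip, 72 mm long (along y), with two brass clip screws in front, hinged along its lower edge 26 mm above the table; 0 = at rest, 3 mm from the wall at its throat; about 0.1 with a 5 mm tongue behind it. A spring (about 1.5 N at the throat) presses it to the wall; above the throat it flares forward. A tongue pushed down opens it by itself.
- lip_right (a joint): the same for the right clip
- cup: small steel cup, 64 mm in diameter, 36 mm high, loose on the table, bystander
- timer: round white kitchen timer, 66 mm in diameter, 48 mm high, loose, bystander
Mind the look-alikes: they are no part of the job. Of the things like the label_red, leave any that is turquoise; of the rest the smaller one is meant.

How it is judged:
On the way, in this order (a step that is already met when the one before it is completed fails the run):
1. the handle rests in its rear catch, the label still away from the rail (value of joint handle below 0.06 rad and distance between label_red and caddy above 0.13 m), for 0.2 s.
2. the red label holder's tongue is behind the lip in front of the red pot (z of label_red in the frame of caddy below 0.045 m and x of label_red in the frame of caddy between -0.041 and -0.031 m and x of label_red in the frame of pot_red between -0.02 and 0.02 m), for 0.1 s.
At the end, for the whole second after the job is handed in: Handle in its rear catch (joint below 0.06). Red label holder upright (within 8 degrees) behind the lip in front of the red pot, within 20 mm of its middle, pressing the buffer with more than 3 N (at least 0.6 mm down), at rest, still held by the fingers (value of joint handle below 0.06 rad and z of label_red in the frame of caddy between 0.022 and 0.0294 m and x of label_red in the frame of caddy between -0.041 and -0.031 m and x of label_red in the frame of pot_red between -0.02 and 0.02 m and angle between label_red's own z axis and vertical below 0.14 rad and contact force between label_red and buffer above 3 N and contact force between the fingers and label_red above 2 N and linear speed of label_red below 0.02 m/s); the arm keeps its last pose, push and grip.
It fails at once if a pot is shifted by more than 25 mm (distance of any of pot_red, pot_ochre from where it was at the start of the episode above 0.025 m).
It fails at once if the yellow label holder is pulled out or shifted by more than 20 mm (distance of label_yellow from where it was at the start of the episode above 0.02 m).
It fails at once if the cup or the timer is shifted by more than 40 mm (distance of any of cup, timer from where it was at the start of the episode above 0.04 m).
It also fails if it takes over 54 s, if anything falls off the work surface, if the arm or the gripper's body presses on something with over 40 N, if the wrist force passes 120 N, or if a joint passes its speed limit or range.

## Robot

A 6-joint arm with a two-finger parallel gripper is mounted at the origin on the work surface; the furniture and walls round the work are solid. World frame = base frame: x ahead of the robot, y to its left, z up, the work surface at z = 0. Lengths are in m, angles in rad, forces in N, time in s.
With the tool pointing down it reaches from about 0.35 to 0.85 m from the base axis. Payload 8.1 kg.
Tool frame: the origin (TCP) lies at the very end of the fingers, on their centre line; the grasp point (between the pads) lies 19 mm behind it; z points along the fingers, y is the direction in which the jaws open and shut (so a half turn about z gives the same grasp; the last joint's range is limited). The gripper opens to 93 mm and grips with 3 to 60 N. Pads are 15 mm wide; open, the fingers measure 128 mm over their backs; the gripper's body (75 mm by 188 mm) begins 65 mm behind the grasp point.
Start: joints at [1.203, 0.13, 1.488, -0, 1.523, -0.085], TCP at [0.167, 0.576, 0.219] pointing down, gripper open.
Joint ranges: [-2.96, 2.96], [-0.89, 2.26], [0.02, 2.5], [-1.34, 4.48], [0, 2.73], [-2.66, 2.66]. Speed limits (rad/s): [2.39, 2.39, 2.79, 3.14, 3.14, 3.14].

## Interface

Orientations are given as a rotation vector (axis times angle).
In Python, from plant import robot gives the robot as it stands.
- The arm moves only by the shell command python3 -m pendant 'ROWS' [OPENING] [FORCE]. ROWS is JSON, a list of rows, each an object with "delta_pos": the shift along the tool's x, y, z in m, a list of three; "spin": the turn about the tool's z in rad. In form: [{"delta_pos": [dx, dy, dz], "spin": spin}, ...]. A call has 1 to 10 rows; each row is the pose to reach, as a shift and turn from the pose measured when the call began, along the tool's axes at that moment; what a row does not reach only later rows make up. A row lasts 1/10 s, in which the tool goes at most 50 mm and 8.59 degrees, less where a joint would pass 70% of its speed; a pose out of reach is approached as far as the arm can. A call with a gripper value outside its range is refused whole. OPENING is the closure, from -1 (fully open) to 1 (shut), set as the call begins (- or left out, the last holds). The fingers move at their own pace and stop on an object; FORCE is the grip in N (left out, the last holds). Time passes only in rows, so rows that repeat a pose let the fingers close. It gives the time, the measured TCP pose, the force and the opening at its end, in the units of the state.
- robot.read_state(): the state, without advancing time (a new reading comes with each control period).
- robot.read_camera(name): name is "scene" or "top" or "wrist"; returns a dict with "color" (420x560x3 uint8, blue, green, red), "camera_matrix" (3x3 intrinsics, pixels), "D" ([k1, k2, p1, p2, k3] as OpenCV has them; the pictures are not rectified), "R" (3x3) and "t" (3): a world point X has camera coordinates R X + t. Camera axes: x right, y down, z forward; pixel columns grow to the right and rows downward; lengths in m; the calibration is good to about 2 mm. A picture is of the moment at which its call begins. There is no depth.
- robot.close_job(): hands the job in, once; it reports no verdict.
Trained networks look in the newest picture that a camera, given by its name, has taken for a name from the list of things; names that differ only in an ending like _2 or _b are one class to them, and where a whole thing is asked for, a point or a joint stands for the part that bears it (a point fixed in the world has none). Each returns a list of dicts, best first, with "score" (0 to 1); they miss things now and then, are a little off and sometimes report something else, mostly with a low value. They report only what shows in the picture. A call takes as long as a camera call. They do not tell look-alikes from the thing itself.
- robot.outline_of(camera, label): "mask" (420x560 bool, what is visible of it).
- robot.mark_of(camera, label): "location" ([x, y, z] in m, in the coordinates of the camera as it stood for that picture, good to about 4 mm: a listed point, or the origin of a listed thing).
The state is a dict: "t": time; "q": joint angles; "dq": joint speeds; "joint_torque": joint torques, N m; "tool_pos": TCP position; "orientation": TCP orientation; "force": force on the tool from outside, world axes, zero at the start; "wrist_torque": the same for the moment, N m; "opening": finger opening in m.
Only numpy, scipy, OpenCV 4.12 (cv2) and the standard library are available. Lean on these libraries where they do the work, as an engineer would, in place of code of your own. Each camera call takes 0.05 s, during which the arm holds its last target.

## Working session

There is one attempt and no reset: what is moved stays moved. The work goes in short steps, Python scripts to look and compute and a shell command to move; the robot and the scene stay as the last step left them, time stands still between calls to the robot, and variables do not carry over. Pictures are saved under pics/ and viewed, and the job is handed in when it is done.

```bash
ls; mkdir -p pics; cat > h.py <<'E'
import numpy as np, cv2
from plant import robot
def shot(c,name):
    d=robot.read_camera(c); cv2.imwrite(f'pics/{name}.png',d['color']); return d
def w(d,loc): return np.array(d['R']).T@(np.array(loc)-np.array(d['t']))
def px(d,X):
    p,_=cv2.projectPoints(np.array(X,float).reshape(-1,1,3),cv2.Rodrigues(np.array(d['R']))[0],np.array(d['t'],float),np.array(d['camera_matrix']),np.array(d['D'],float)); return p.reshape(-1,2)
def ray_z(d,uv,z):
    n=cv2.undistortPoints(np.array(uv,float).reshape(-1,1,2),np.array(d['camera_matrix']),np.array(d['D'],float)).reshape(-1,2)
    R=np.array(d['R']);C=-R.T@np.array(d['t']); out=[]
    for a in n:
        v=R.T@np.array([a[0],a[1],1]); out.append(C+v*(z-C[2])/v[2])
    return np.array(out)
E
python3 - <<'E'
from h import *
np.set_printoptions(precision=4,suppress=True)
for c in ['scene','top','wrist']:
    d=shot(c,c+'0')
    print(c,-np.array(d['R']).T@np.array(d['t']))
    for n in ['caddy','handle_grip','clip_left','clip_right','buffer','pot_red','pot_ochre','label_red','label_yellow','label_block','cup','timer']:
        for m in robot.mark_of(c,n)[:4]:
            X=w(d,m['location']); print(n,round(m['score'],2),X,px(d,X)[0].round())
s=robot.read_state();print(s)
E
```

```text
pics
scene [-0.0639 -0.9303  0.5708]
caddy 0.93 [ 0.4542  0.2092 -0.0013] [256. 209.]
clip_left 0.77 [0.4097 0.2624 0.0306] [237. 197.]
clip_right 0.58 [0.4248 0.1438 0.0306] [256. 209.]
buffer 0.53 [0.415  0.2041 0.0275] [246. 204.]
pot_red 0.67 [0.4698 0.2702 0.0076] [253. 199.]
pot_red 0.49 [ 0.4443 -0.2474 -0.0051] [333. 280.]
label_red 0.86 [ 0.4485 -0.2923  0.008 ] [345. 284.]
label_red 0.69 [ 0.4384 -0.0022  0.0011] [282. 236.]
label_yellow 0.87 [ 0.441  -0.2101  0.0066] [323. 269.]
label_block 0.62 [ 0.4462 -0.2473 -0.0028] [333. 279.]
timer 0.58 [ 0.3416  0.2385 -0.0005] [221. 212.]
top [ 0.1941 -0.0054  1.2777]
caddy 0.67 [ 0.4541  0.2094 -0.0008] [189. 223.]
caddy 0.5 [0.4719 0.2701 0.0098] [167. 217.]
handle_grip 0.59 [0.4107 0.2011 0.1796] [180. 226.]
clip_left 0.66 [0.4144 0.2621 0.0292] [168. 236.]
clip_left 0.43 [ 0.4409 -0.253   0.001 ] [353. 217.]
clip_right 0.32 [ 0.4527  0.2103 -0.0035] [189. 224.]
buffer 0.4 [0.4191 0.203  0.0287] [190. 233.]
pot_red 0.89 [0.4672 0.2684 0.0118] [167. 219.]
pot_ochre 0.69 [0.4726 0.2691 0.0125] [167. 217.]
label_red 0.73 [ 0.2841 -0.1878 -0.0014] [335. 275.]
label_red 0.68 [ 0.4454 -0.2912  0.0045] [366. 215.]
label_red 0.63 [ 0.4388 -0.0017 -0.0022] [264. 224.]
label_yellow 0.75 [ 0.4397 -0.2108  0.0065] [338. 218.]
label_block 0.91 [ 0.4471 -0.2552  0.0026] [353. 215.]
cup 0.8 [ 0.3936 -0.1062  0.0001] [302. 237.]
timer 0.9 [0.3368 0.238  0.0037] [180. 265.]
wrist [0.093  0.5979 0.3846]
{'t': 1.95, 'q': array([ 1.2026,  0.1304,  1.4882,  0.    ,  1.523 , -0.0854]), 'dq': array([ 0.0004,  0.0009,  0.0011, -0.0011, -0.001 ,  0.0004]), 'joint_torque': array([  0.0003, -55.9738, -49.2051,   0.077 ,   0.0226,  -0.    ]), 'tool_pos': array([0.1674, 0.5762, 0.2186]), 'orientation': array([-0.4428, -3.1102,  0.    ]), 'force': array([ 0.9127,  0.1573, -0.4984]), 'wrist_torque': array([-0.0121,  0.0203, -0.0503]), 'opening': 0.09299730205860811}
```

View pics/scene0.png

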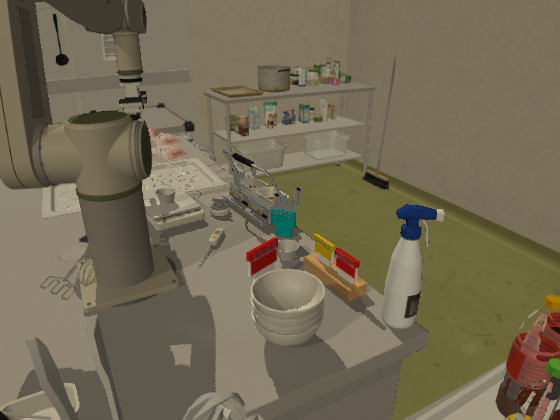

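View pics/top0.png

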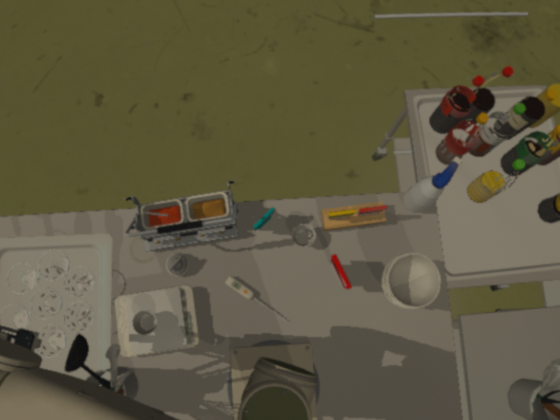

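```bash
python3 - <<'E'
import cv2
a=cv2.imread('pics/scene0.png')[150:330,190:400]; cv2.imwrite('pics/sc0c.png',cv2.resize(a,None,fx=3.5,fy=3.3,interpolation=cv2.INTER_CUBIC)[:600,:800])
a=cv2.imread('pics/top0.png')[180:300,140:400]; cv2.imwrite('pics/tp0c.png',cv2.resize(a,None,fx=3,fy=3,interpolation=cv2.INTER_CUBIC))
E
```

```text
(no output)
```

View pics/sc0c.png

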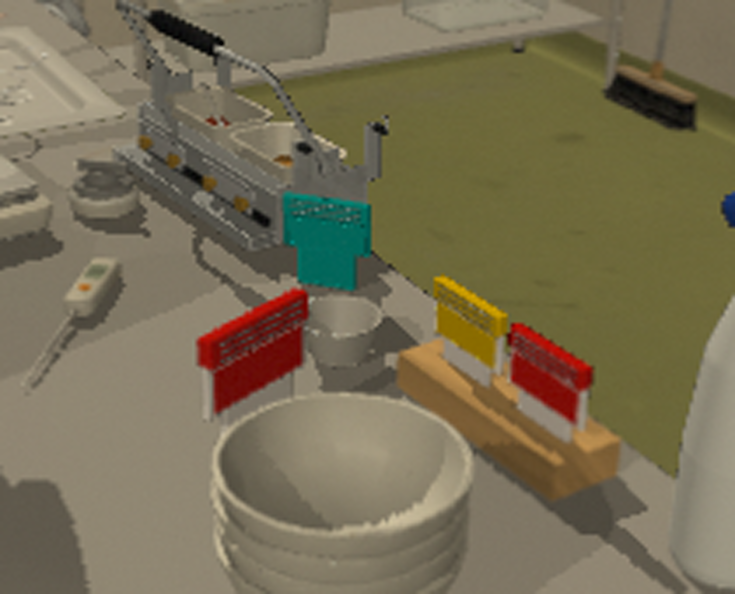

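View pics/tp0c.png

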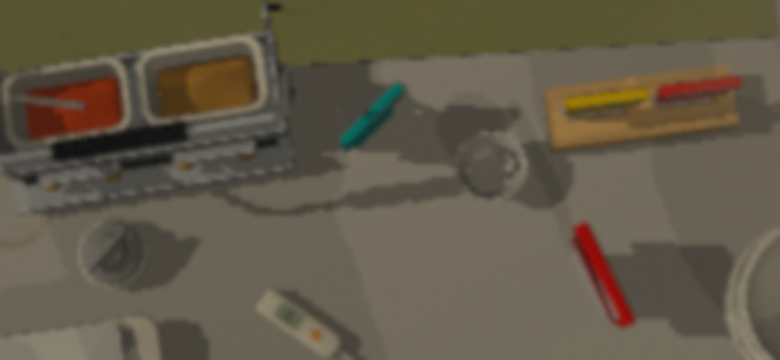

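The red pot is in the left place. `label_red` is in the block at about (0.446, -0.292); the free-standing red one is the larger look-alike. I'll move in front of the handle first, with the fingers closed.

```bash
python3 -m pendant '[{"delta_pos":[-0.0285,-0.031,0],"spin":0.118},{"delta_pos":[-0.057,-0.062,0],"spin":0.236},{"delta_pos":[-0.0855,-0.093,0],"spin":0.354},{"delta_pos":[-0.114,-0.124,0],"spin":0.472},{"delta_pos":[-0.1425,-0.155,0],"spin":0.59},{"delta_pos":[-0.171,-0.186,0],"spin":0.708},{"delta_pos":[-0.1995,-0.217,0],"spin":0.826},{"delta_pos":[-0.228,-0.248,0],"spin":0.944},{"delta_pos":[-0.2565,-0.279,0],"spin":1.062},{"delta_pos":[-0.285,-0.31,0],"spin":1.18}]' 1 20
python3 - <<'E'
from h import *
np.set_printoptions(precision=4,suppress=True)
d=shot('wrist','w1')
for n in ['handle_grip','caddy','clip_left','clip_right']:
    for m in robot.mark_of('wrist',n)[:2]: print(n,m['score'],w(d,m['location']))
s=robot.read_state();print(s['t'],s['tool_pos'],s['orientation'],s['q'])
E
```

```text
t: 2.95
tool_pos: [0.3551, 0.1975, 0.2189]
orientation: [2.103, 2.333, 0.001]
force: [0.6, -0.6, -0.1]
opening: 0.0176
handle_grip 0.9 [0.4114 0.2065 0.1777]
handle_grip 0.58 [ 0.3997 -0.1091 -0.0035]
caddy 0.79 [0.4528 0.2058 0.0027]
clip_left 0.56 [0.4133 0.2606 0.0337]
clip_right 0.95 [0.4229 0.1416 0.0304]
3.2 [0.3545 0.1993 0.2187] [-2.0975 -2.3383 -0.0008] [ 0.3853 -0.4196  1.9857  0.0006  1.5753  0.2769]
```

View pics/w1.png

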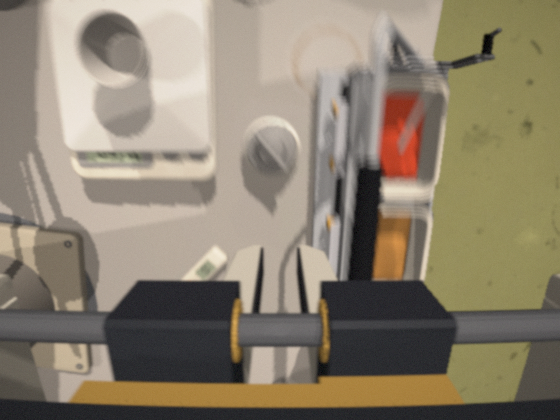

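```bash
python3 -m pendant '[{"delta_pos":[0,0,0.035],"spin":0},{"delta_pos":[0,0,0.068],"spin":0},{"delta_pos":[0,0.02,0.068],"spin":0},{"delta_pos":[0,0.036,0.068],"spin":0},{"delta_pos":[0,0.052,0.068],"spin":0},{"delta_pos":[0,0.068,0.068],"spin":0},{"delta_pos":[0,0.084,0.068],"spin":0},{"delta_pos":[0,0.1,0.068],"spin":0},{"delta_pos":[0,0.116,0.066],"spin":0},{"delta_pos":[0,0.132,0.064],"spin":0}]'
python3 -m pendant '[{"delta_pos":[0,0.016,0],"spin":0},{"delta_pos":[0,0.03,0],"spin":0},{"delta_pos":[0,0.03,0],"spin":0}]'
python3 - <<'E'
from h import *
d=shot('scene','s2'); shot('wrist','w2'); cv2.imwrite('pics/s2c.png',cv2.resize(d['color'][130:260,190:340],None,fx=4,fy=4))
E
```

```text
t: 4.2
tool_pos: [0.4852, 0.2159, 0.1544]
orientation: [-2.092, -2.342, 0.0]
force: [-0.7, -1.2, 0.2]
opening: 0.0005
t: 4.5
tool_pos: [0.5153, 0.2214, 0.154]
orientation: [-2.087, -2.346, 0.0]
force: [-0.5, 0.5, 0.2]
opening: 0.0004
```

View pics/s2c.png

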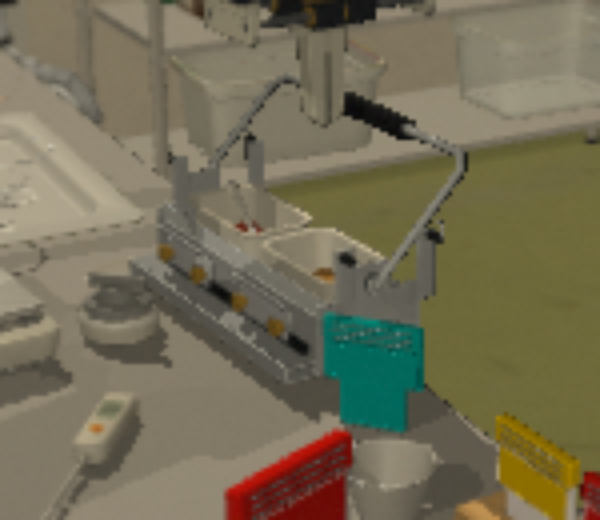

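View pics/w2.png

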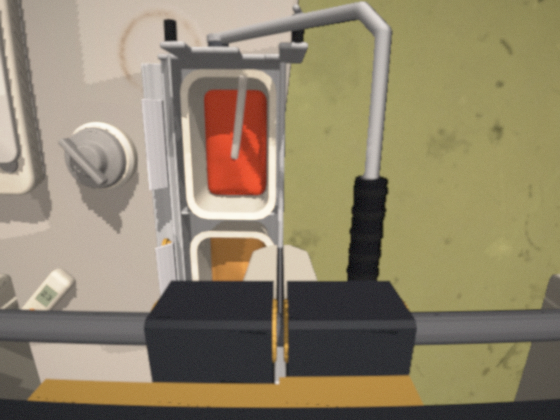

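The handle has passed upright and the fingers are clear of it. Next I'll check whether it's resting in the catch.

```bash
python3 - <<'E'
from h import *
np.set_printoptions(precision=4,suppress=True)
for c in ['wrist','top']:
    d=robot.read_camera(c)
    for n in ['handle_grip','clip_left','clip_right','pot_red','pot_ochre','caddy']:
        for m in robot.mark_of(c,n)[:1]: print(c,n,m['score'],w(d,m['location']))
    if c=='wrist':
        O=np.array([0.454,0.208,0]);a=.105;R=np.array([[np.cos(a),-np.sin(a),0],[np.sin(a),np.cos(a),0],[0,0,1]])
        P=[O+R@np.array(p) for p in [[.113,.055,.143],[.113,0.,.143],[-.033,.145,.062],[-.033,0,.062],[-.0357,.0615,.061]]]
        im=d['color'].copy()
        for p in px(d,P): cv2.circle(im,tuple(int(v) for v in p),4,(255,0,255),1)
        cv2.imwrite('pics/w3.png',im)
print(robot.read_state()['t'])
E
```

```text
wrist handle_grip 0.95 [0.5696 0.2198 0.1427]
wrist clip_left 0.82 [0.4135 0.2661 0.0304]
wrist clip_right 0.81 [0.4239 0.1406 0.0303]
wrist pot_red 0.87 [0.4706 0.2704 0.0131]
wrist pot_ochre 0.6 [0.4837 0.1556 0.0079]
top handle_grip 0.66 [0.5672 0.2159 0.1422]
top clip_right 0.68 [0.4228 0.1473 0.0316]
top pot_red 0.61 [0.4246 0.1433 0.0327]
top pot_ochre 0.65 [0.4843 0.1483 0.011 ]
top caddy 0.38 [ 0.4399 -0.2112  0.0078]
5.3
```

View pics/w3.png

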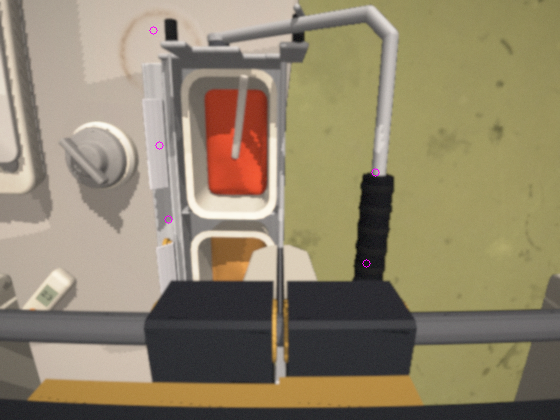

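```bash
python3 - <<'E'
import cv2
a=cv2.imread('pics/w2.png')[20:300,120:320]; cv2.imwrite('pics/w2c.png',cv2.resize(a,None,fx=2.1,fy=2.1,interpolation=cv2.INTER_CUBIC))
E
```

```text
(no output)
```

View pics/w2c.png

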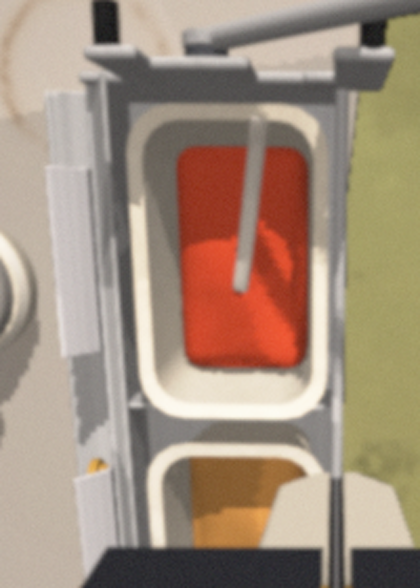

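```bash
python3 - <<'E'
from h import *
np.set_printoptions(precision=4,suppress=True)
d=robot.read_camera('wrist')
f=lambda pts,z: ray_z(d,[[120+x/2.1,20+y/2.1] for x,y in pts],z)
r=f([[127,170],[139,370],[326,150],[329,370],[230,103],[233,420]],.080);print('pot',r)
l=f([[47,167],[63,355],[88,170],[98,352]],.061);print('lip',l)
for A,B in [(l[0],l[1]),(l[2],l[3]),(r[0],r[1]),(r[2],r[3])]: print(np.arctan2(-(A-B)[0],(A-B)[1]))
wl=f([[92,80],[130,540]],.062);print(wl,np.arctan2(-(wl[0]-wl[1])[0],(wl[0]-wl[1])[1]))
s=robot.read_state();print(s['t'],s['tool_pos'],s['orientation'],d['R'],d['t'])
E
```

```text
pot [[0.4347 0.2993 0.08  ]
 [0.4415 0.23   0.08  ]
 [0.5009 0.3129 0.08  ]
 [0.5103 0.2378 0.08  ]
 [0.4678 0.3242 0.08  ]
 [0.477  0.2148 0.08  ]]
lip [[0.3994 0.2977 0.061 ]
 [0.4061 0.2275 0.061 ]
 [0.4146 0.2981 0.061 ]
 [0.42   0.2302 0.061 ]]
0.09505585051573696
0.07817275637238282
0.09762754206764243
0.1238630700357084
[[0.4155 0.329  0.062 ]
 [0.435  0.1505 0.062 ]] 0.1088528864796459
5.35 [0.5151 0.2192 0.1543] [-2.0919 -2.3421  0.0002] [[ 0.9936  0.1128 -0.0019]
 [ 0.109  -0.955   0.276 ]
 [ 0.0293 -0.2744 -0.9612]] [-0.5361  0.1392  0.3744]
```

Handle is at its rear catch: the grip measures z ≈ 0.143, as it should there. On to the label.

```bash
python3 -m pendant '[{"delta_pos":[-0.03,-0.005,-0.025],"spin":0},{"delta_pos":[-0.075,-0.018,-0.05],"spin":0},{"delta_pos":[-0.123,-0.03,-0.05],"spin":0},{"delta_pos":[-0.17,-0.042,-0.05],"spin":0},{"delta_pos":[-0.217,-0.054,-0.05],"spin":0},{"delta_pos":[-0.264,-0.066,-0.05],"spin":0},{"delta_pos":[-0.311,-0.078,-0.05],"spin":0},{"delta_pos":[-0.358,-0.092,-0.05],"spin":0},{"delta_pos":[-0.405,-0.106,-0.05],"spin":0},{"delta_pos":[-0.45,-0.12,-0.05],"spin":0}]' -1
python3 -m pendant '[{"delta_pos":[-0.015,-0.003,0],"spin":0},{"delta_pos":[-0.027,-0.003,0],"spin":0},{"delta_pos":[-0.027,-0.003,0],"spin":0}]'
python3 - <<'E'
from h import *
np.set_printoptions(precision=4,suppress=True)
d=shot('wrist','w4')
for n in ['label_red','label_yellow','label_block']:
    for m in robot.mark_of('wrist',n)[:3]: X=w(d,m['location']);print(n,m['score'],X,px(d,X)[0])
s=robot.read_state();print(s['t'],s['tool_pos'],s['orientation'])
E
```

```text
t: 6.35
tool_pos: [0.4458, -0.2436, 0.2043]
orientation: [-2.093, -2.342, 0.0]
force: [0.2, -0.0, 0.7]
opening: 0.0756
t: 6.65
tool_pos: [0.4459, -0.2717, 0.2042]
orientation: [-2.095, -2.341, -0.0]
force: [0.4, 1.4, -0.2]
opening: 0.0928
label_red 0.96 [ 0.4482 -0.2924  0.0113] [280.1336 205.5516]
label_red 0.94 [ 0.2878 -0.1882  0.0016] [144.5315  95.7779]
label_yellow 0.73 [ 0.4385 -0.211   0.0081] [279.6011 132.1699]
label_block 0.62 [ 0.4416 -0.252  -0.0031] [278.4    168.1086]
6.85 [ 0.4463 -0.2695  0.2042] [-2.0907 -2.3437 -0.0005]
```

View pics/w4.png

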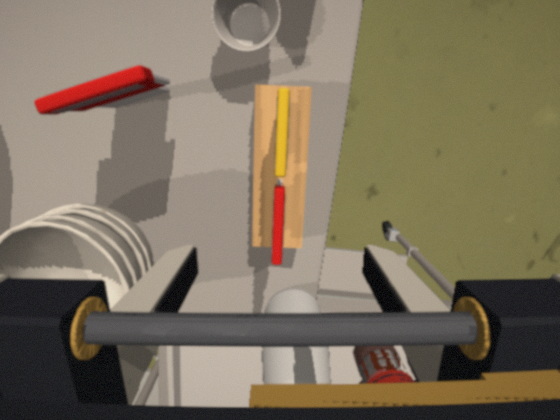

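```bash
python3 - <<'E'
from h import *
np.set_printoptions(precision=4,suppress=True)
d=robot.read_camera('wrist'); im=d['color'].astype(int)
b,g,r=im[...,0],im[...,1],im[...,2]
for name,m in [('red',(r>120)&(g<60)&(b<60)),('yel',(r>150)&(g>120)&(b<80))]:
    m=m.copy();m[:80]=0;m[275:]=0;m[:,:230]=0;m[:,330:]=0
    ys,xs=np.nonzero(m); print(name,len(xs),xs.min(),xs.max(),ys.min(),ys.max())
    rect=cv2.minAreaRect(np.c_[xs,ys].astype(np.float32));P=cv2.boxPoints(rect);print(rect)
    for z in (.092,):
        W=ray_z(d,P,z);print(W)
    for y in range(ys.min()+4,ys.max(),12):
        q=xs[ys==y]; print(y,q.min(),q.max(),ray_z(d,[[ (q.min()+q.max())/2,y]],.09)[0])
print(ray_z(d,[[295,292],[265,300],[330,300]],0), ray_z(d,[[295,292]],.2))
E
python3 - <<'E'
import cv2
a=cv2.imread('pics/w4.png')[75:335,150:450]; cv2.imwrite('pics/w4c.png',cv2.resize(a,None,fx=2.3,fy=2.3,interpolation=cv2.INTER_CUBIC))
E
```

```text
red 718 271 283 188 266
((276.88629150390625, 227.03970336914062), (9.527767181396484, 78.10086059570312), 2.563770055770874)
[[ 0.4437 -0.3277  0.092 ]
 [ 0.4388 -0.2529  0.092 ]
 [ 0.4472 -0.2523  0.092 ]
 [ 0.4527 -0.3271  0.092 ]]
192 274 282 [ 0.4429 -0.2566  0.09  ]
204 274 282 [ 0.4441 -0.2676  0.09  ]
216 273 282 [ 0.445  -0.2788  0.09  ]
228 273 281 [ 0.4458 -0.2902  0.09  ]
240 272 280 [ 0.4462 -0.302   0.09  ]
252 271 280 [ 0.447 -0.314  0.09 ]
264 271 280 [ 0.4484 -0.3262  0.09  ]
yel 1215 259 289 91 246
((273.6693115234375, 168.35546875), (23.794384002685547, 156.01455688476562), 4.513988018035889)
[[ 0.4281 -0.3084  0.092 ]
 [ 0.4251 -0.1724  0.092 ]
 [ 0.4445 -0.1717  0.092 ]
 [ 0.45   -0.3078  0.092 ]]
95 277 288 [ 0.4374 -0.1751  0.09  ]
107 277 288 [ 0.4385 -0.1845  0.09  ]
119 276 288 [ 0.4392 -0.1942  0.09  ]
131 273 287 [ 0.4386 -0.2041  0.09  ]
143 272 287 [ 0.4394 -0.2141  0.09  ]
155 270 286 [ 0.4392 -0.2243  0.09  ]
167 270 285 [ 0.44   -0.2346  0.09  ]
179 272 283 [ 0.4411 -0.2451  0.09  ]Traceback (most recent call last):
  File "<stdin>", line 12, in <module>
    return umr_minimum(a, axis, None, out, keepdims, initial, where)
ValueError: zero-size array to reduction operation minimum which has no identity
```

View pics/w4c.png

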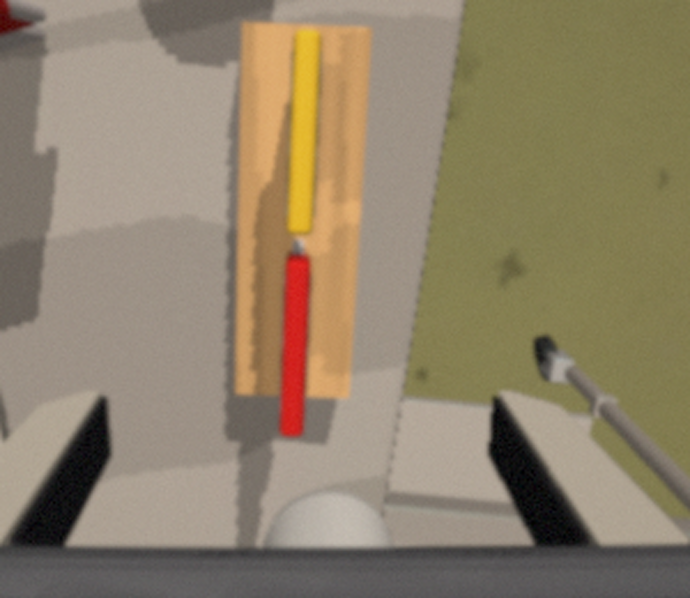

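```bash
python3 - <<'E'
from h import *
np.set_printoptions(precision=4,suppress=True)
d=robot.read_camera('scene')
t=robot.read_camera('top')
for z in (0,.1,.15,.2,.25): print(z,ray_z(t,[[420,205],[405,190],[430,195],[425,212]],z)[:,:2].tolist())
cv2.imwrite('pics/t5.png',cv2.resize(t['color'][140:320,300:480],None,fx=3.3,fy=3.3,interpolation=cv2.INTER_CUBIC))
cv2.imwrite('pics/s5.png',cv2.resize(d['color'][150:370,230:480],None,fx=2.7,fy=2.7,interpolation=cv2.INTER_CUBIC))
E
```

```text
0 [[0.46482191600081957, -0.4514561335057816], [0.5116635487218334, -0.41336633374412185], [0.49243984912365735, -0.48485296088327867], [0.4434952335942695, -0.4633197748303218]]
0.1 [[0.4436352809293558, -0.4165462445153731], [0.4868108378154581, -0.3814375554954017], [0.4690916874069787, -0.44732925818273384], [0.4239777383556368, -0.4274813740386061]]
0.15 [[0.433041963393624, -0.3990913000201689], [0.4743844823622705, -0.36547316637104177], [0.4574176065486395, -0.42856740683246153], [0.4142189907363204, -0.40956217364274833]]
0.2 [[0.4224486458578921, -0.3816363555249646], [0.4619581269090829, -0.34950877724668167], [0.4457435256903002, -0.40980555548218917], [0.40446024311700407, -0.39164297324689057]]
0.25 [[0.4118553283221602, -0.36418141102976037], [0.4495317714558953, -0.3335443881223216], [0.4340694448319609, -0.39104370413191675], [0.3947014954976877, -0.37372377285103275]]
```

View pics/t5.png

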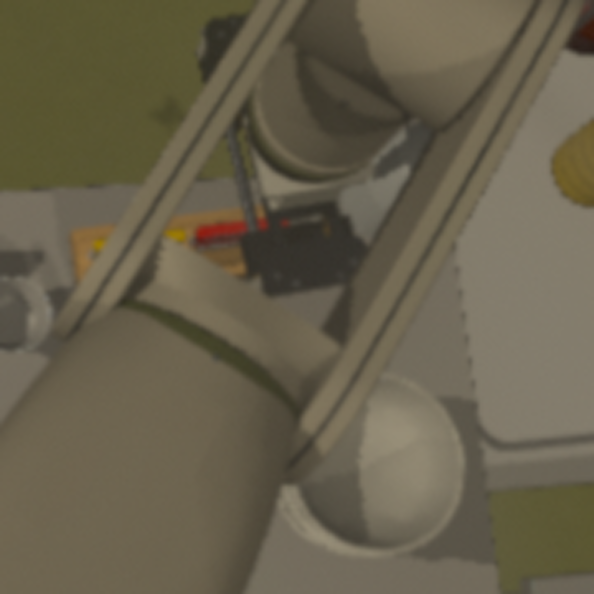

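View pics/s5.png

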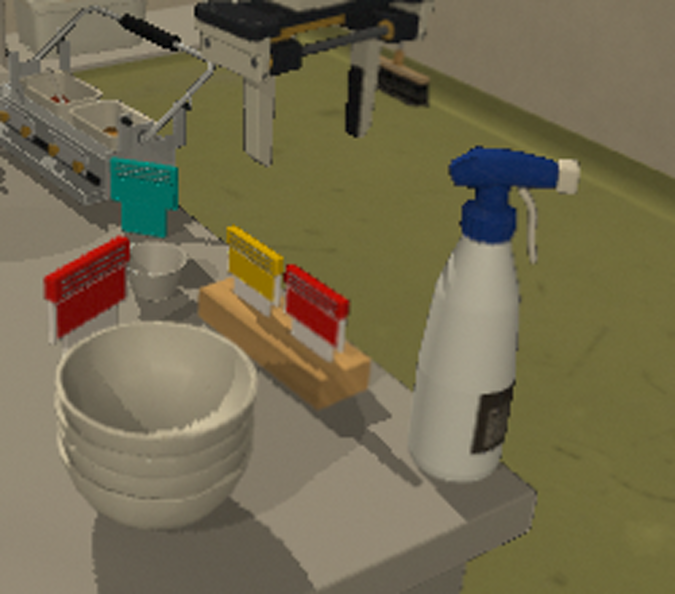

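```bash
python3 -m pendant '[{"delta_pos":[-0.01,-0.0015,0.0],"spin":0.02},{"delta_pos":[-0.02,-0.003,0.02],"spin":0.04},{"delta_pos":[-0.02,-0.003,0.05],"spin":0.04},{"delta_pos":[-0.02,-0.003,0.08],"spin":0.04},{"delta_pos":[-0.02,-0.003,0.09],"spin":0.04},{"delta_pos":[-0.02,-0.003,0.09],"spin":0.04}]' -0.2
python3 - <<'E'
from h import *
np.set_printoptions(precision=4,suppress=True)
d=shot('wrist','w6'); s=robot.read_state();print(s['t'],s['tool_pos'],s['orientation'])
print(ray_z(robot.read_camera('scene'),[[398.5,326]],0))
E
```

```text
t: 7.6
tool_pos: [0.4444, -0.2893, 0.1127]
orientation: [-2.136, -2.299, 0.0]
force: [0.9, 0.1, -0.5]
opening: 0.0563
7.65 [ 0.4454 -0.29    0.1145] [-2.1372 -2.3008  0.    ]
[[ 0.4639 -0.4567  0.    ]]
```

View pics/w6.png

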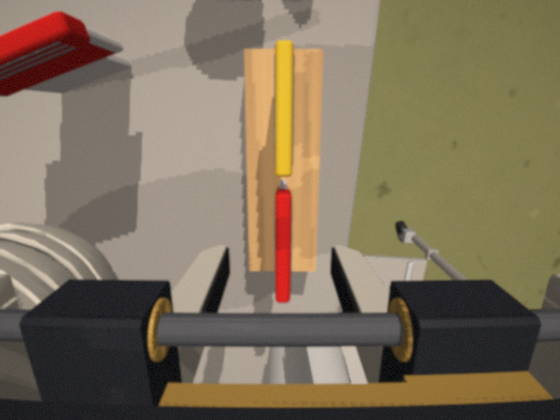

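Bead centred between the fingers at px (283, 245) and parallel to them. I'll descend and grip.

```bash
python3 -m pendant '[{"delta_pos":[0,0,0.025],"spin":0},{"delta_pos":[0,0,0.045],"spin":0},{"delta_pos":[0,0,0.05],"spin":0},{"delta_pos":[0,0,0.05],"spin":0}]'
python3 -m pendant '[{"delta_pos":[0,0,0],"spin":0},{"delta_pos":[0,0,0],"spin":0},{"delta_pos":[0,0,0],"spin":0},{"delta_pos":[0,0,0],"spin":0},{"delta_pos":[0,0,0],"spin":0}]' 1 40
```

```text
t: 8.1
tool_pos: [0.4464, -0.2907, 0.0664]
orientation: [2.137, 2.301, 0.0]
force: [-0.5, -0.2, 1.1]
opening: 0.0557
t: 8.6
tool_pos: [0.4465, -0.2908, 0.0667]
orientation: [2.137, 2.301, 0.0]
force: [0.6, -0.0, 0.2]
opening: 0.0203
```

```bash
python3 -m pendant '[{"delta_pos":[0,0,0],"spin":0},{"delta_pos":[0,0,0],"spin":0},{"delta_pos":[0,0,0],"spin":0}]'
python3 -m pendant '[{"delta_pos":[0,0,-0.02],"spin":0},{"delta_pos":[0,0,-0.05],"spin":0},{"delta_pos":[0,0,-0.09],"spin":0},{"delta_pos":[0,0,-0.12],"spin":0},{"delta_pos":[0,0,-0.13],"spin":0}]'
python3 - <<'E'
from h import *
d=shot('wrist','w7'); s=robot.read_state();print(s['t'],s['tool_pos'],s['orientation'],s['opening'])
E
```

```text
t: 8.9
tool_pos: [0.4466, -0.2908, 0.0667]
orientation: [2.137, 2.301, 0.0]
force: [0.4, 0.3, 1.0]
opening: 0.0101
t: 9.4
tool_pos: [0.4479, -0.2919, 0.2008]
orientation: [2.133, 2.296, 0.001]
force: [0.4, 0.2, -0.9]
opening: 0.0094
9.45 [ 0.4478815  -0.29188682  0.20063004] [2.13289708e+00 2.29657309e+00 1.00843151e-03] 0.009609167675102243
```

View pics/w7.png

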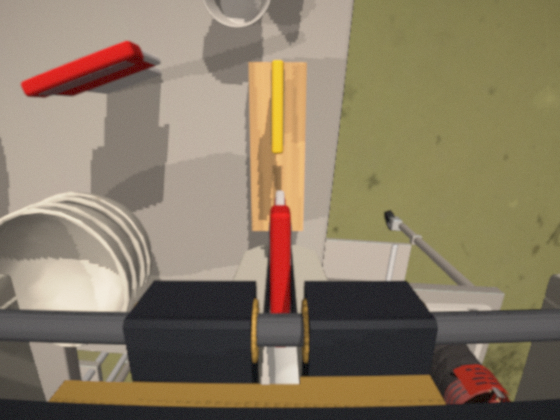

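```bash
python3 -m pendant '[{"delta_pos":[0.025,0,-0.01],"spin":0},{"delta_pos":[0.07,0,-0.01],"spin":0},{"delta_pos":[0.116,0,-0.01],"spin":-0.005},{"delta_pos":[0.162,0,-0.01],"spin":-0.01},{"delta_pos":[0.208,0.001,-0.01],"spin":-0.015},{"delta_pos":[0.254,0.001,-0.01],"spin":-0.02},{"delta_pos":[0.3,0.002,-0.01],"spin":-0.026},{"delta_pos":[0.346,0.002,-0.01],"spin":-0.026},{"delta_pos":[0.392,0.003,-0.01],"spin":-0.026},{"delta_pos":[0.438,0.003,-0.01],"spin":-0.026}]'
python3 -m pendant '[{"delta_pos":[0.045,0.003,0.0],"spin":0},{"delta_pos":[0.085,0.003,0.01],"spin":0},{"delta_pos":[0.11,0.003,0.03],"spin":0},{"delta_pos":[0.118,0.003,0.05],"spin":0},{"delta_pos":[0.12,0.003,0.06],"spin":0},{"delta_pos":[0.12,0.003,0.06],"spin":0}]'
python3 - <<'E'
from h import *
np.set_printoptions(precision=4,suppress=True)
d=shot('wrist','w8'); 
for n in ['label_red','clip_left','clip_right','pot_red']:
    for m in robot.mark_of('wrist',n)[:1]: X=w(d,m['location']);print(n,m['score'],X,px(d,X)[0])
s=robot.read_state();print(s['t'],s['tool_pos'],s['orientation'],s['opening'])
v=shot('scene','s8');cv2.imwrite('pics/s8c.png',cv2.resize(v['color'][130:260,190:340],None,fx=4,fy=4,interpolation=cv2.INTER_CUBIC))
E
```

```text
t: 10.45
tool_pos: [0.4172, 0.1468, 0.2064]
orientation: [2.104, 2.325, -0.002]
force: [0.5, 1.0, -1.1]
opening: 0.0093
t: 11.05
tool_pos: [0.4065, 0.2652, 0.1425]
orientation: [2.104, 2.327, -0.011]
force: [0.2, -0.9, 0.1]
opening: 0.0094
label_red 0.79 [0.4091 0.2652 0.0858] [283.9204 227.1591]
clip_left 0.88 [0.411  0.2669 0.0303] [285.6407 204.5835]
pot_red 0.81 [0.47   0.2691 0.0126] [347.7016 203.4096]
11.3 [0.4094 0.2659 0.1469] [2.1047 2.3231 0.0007] 0.00927404855166262
```

View pics/w8.png

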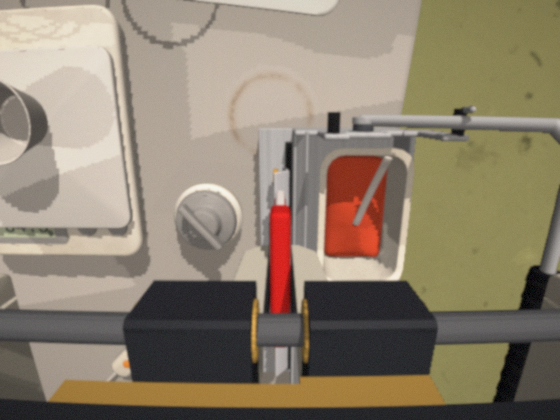

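View pics/s8c.png

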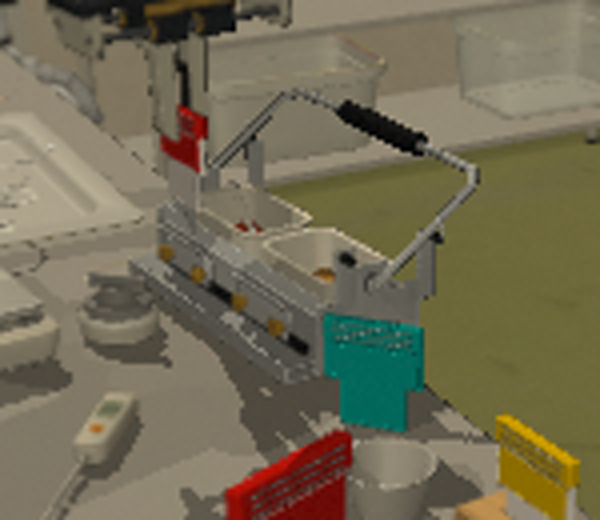

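```bash
python3 - <<'E'
from h import *
np.set_printoptions(precision=4,suppress=True)
d=shot('wrist','w9')
a=d['color'][110:290,230:370].copy(); a=cv2.resize(a,None,fx=4,fy=3.3,interpolation=cv2.INTER_CUBIC)
cv2.imwrite('pics/w9c.png',a)
# overlays: wall front edge top & lip outer, for estimated caddy
O=np.array([0.4557,0.2061,0]);y=.10;R=np.array([[np.cos(y),-np.sin(y),0],[np.sin(y),np.cos(y),0],[0,0,1]])
for nm,p in [('wall120',[-.033,.12,.06]),('wall98',[-.033,.098,.06]),('lipout98',[-.047,.0975,.061]),('throat98',[-.036,.0975,.05])]:
    q=px(d,[O+R@np.array(p)])[0]; print(nm,q,(q-[230,110])*[4,3.3])
s=robot.read_state();print(s['tool_pos'],s['orientation'])
E
```

```text
wall120 [288.8103 145.2487] [235.2412 116.3208]
wall98 [288.6296 173.5857] [234.5185 209.8328]
lipout98 [270.7909 174.4692] [163.1638 212.7485]
throat98 [284.5791 172.0591] [218.3163 204.7949]
[0.4093 0.266  0.1468] [2.1045 2.3234 0.0007]
```

View pics/w9c.png

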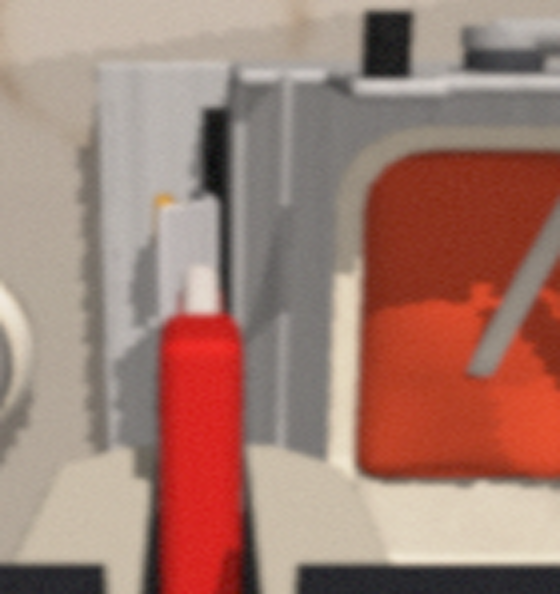

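Lip end spans x 160–218 and the wall front is at 232 in the crop, matching my projected caddy pose (163, 234) to about 1 mm. I'll shift 3.5 mm toward the wall and start the insertion.

```bash
python3 -m pendant '[{"delta_pos":[-0.002,0.002,0],"spin":0},{"delta_pos":[-0.003,0.0035,0.005],"spin":0},{"delta_pos":[-0.003,0.0035,0.015],"spin":0},{"delta_pos":[-0.003,0.0035,0.022],"spin":0},{"delta_pos":[-0.003,0.0035,0.028],"spin":0},{"delta_pos":[-0.003,0.0035,0.031],"spin":0},{"delta_pos":[-0.003,0.0035,0.031],"spin":0}]'
python3 - <<'E'
from h import *
np.set_printoptions(precision=4,suppress=True)
d=shot('wrist','w10')
a=d['color'][110:290,230:370].copy(); a=cv2.resize(a,None,fx=4,fy=3.3,interpolation=cv2.INTER_CUBIC)
cv2.imwrite('pics/w10c.png',a)
s=robot.read_state();p=s['tool_pos'];print(p,s['orientation'],s['force'])
e=p[:2]-[.4557,.2061];print(e@[.995,.0998],e@[-.0998,.995])
E
```

```text
t: 12.1
tool_pos: [0.4127, 0.2631, 0.115]
orientation: [2.105, 2.324, -0.001]
force: [-0.8, 0.6, -0.0]
opening: 0.0094
[0.413  0.2632 0.1156] [ 2.1045  2.3237 -0.0003] [ 0.1109 -0.0898 -1.1679]
-0.03680238730963402 0.06108223049711304
```

View pics/w10c.png

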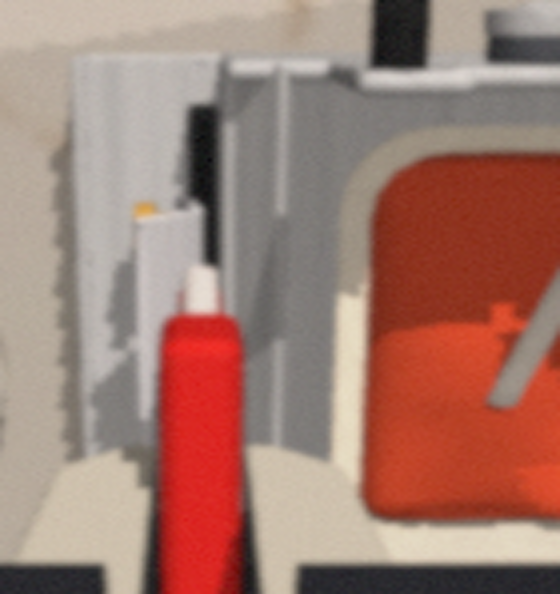

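```bash
python3 -m pendant '[{"delta_pos":[0,0,0.005],"spin":0},{"delta_pos":[0,0,0.01],"spin":0},{"delta_pos":[0,0,0.014],"spin":0},{"delta_pos":[0,0,0.018],"spin":0},{"delta_pos":[0,0,0.018],"spin":0}]'
python3 - <<'E'
from h import *
np.set_printoptions(precision=4,suppress=True)
d=shot('wrist','w11');v=shot('scene','s11')
a=cv2.resize(d['color'][110:290,230:370],None,fx=3,fy=3,interpolation=cv2.INTER_CUBIC);b=cv2.resize(v['color'][140:240,200:260],None,fx=5.4,fy=5.4,interpolation=cv2.INTER_CUBIC)
cv2.imwrite('pics/c11.png',np.hstack([a,b]))
s=robot.read_state();p=s['tool_pos'];print(p,s['orientation'],s['force'],s['wrist_torque'])
e=p[:2]-[.4557,.2061];print(e@[.995,.0998],e@[-.0998,.995])
E
```

```text
t: 12.65
tool_pos: [0.413, 0.263, 0.0969]
orientation: [2.104, 2.324, -0.001]
force: [1.5, -0.7, -2.3]
opening: 0.01
[0.413  0.263  0.0972] [ 2.1045  2.3237 -0.0008] [ 2.0952  0.1121 -1.764 ] [-0.0156 -0.3175 -0.0067]
-0.03682011701008151 0.060871411050663904
```

View pics/c11.png

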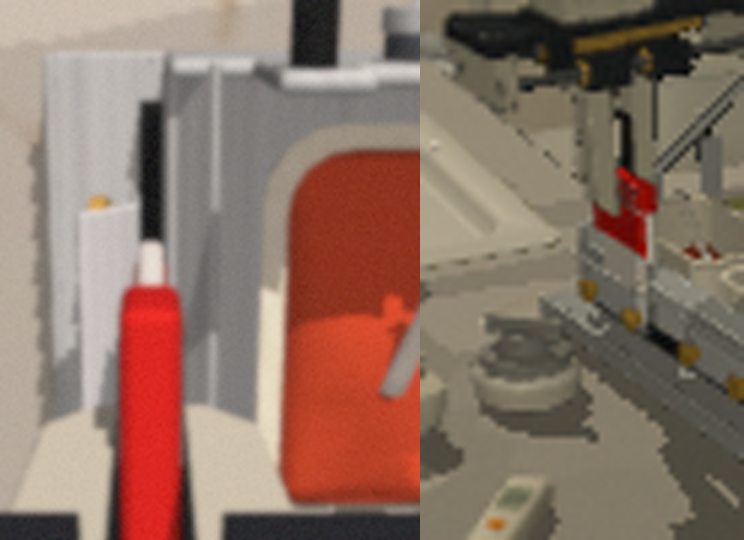

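```bash
python3 -m pendant '[{"delta_pos":[0,0,0.004],"spin":0},{"delta_pos":[0,0,0.007],"spin":0},{"delta_pos":[0,0,0.009],"spin":0},{"delta_pos":[0,0,0.01],"spin":0},{"delta_pos":[0,0,0.01],"spin":0}]'
for i in 1 2 3; do python3 -c "
from h import *
d=robot.read_camera('wrist');s=robot.read_state();print(s['tool_pos'].round(4),s['force'].round(1),s['wrist_torque'].round(2),[w(d,m['location']).round(4) for m in robot.mark_of('wrist','label_red')[:1]])"; done
```

```text
t: 13.25
tool_pos: [0.4131, 0.2629, 0.0873]
orientation: [2.104, 2.324, -0.001]
force: [2.1, -0.2, 2.2]
opening: 0.0093
[0.4131 0.2629 0.0873] [ 2.2 -1.3  1.2] [-0.14 -0.21  0.09] [array([0.4138, 0.2624, 0.0302])]
[0.4131 0.2629 0.0873] [ 0.8 -0.8  0.7] [-0.15 -0.24  0.05] [array([0.4138, 0.2624, 0.0307])]
[0.4131 0.2629 0.0873] [ 1.7 -1.   1.6] [-0.18 -0.27  0.04] [array([0.4148, 0.2597, 0.033 ])]
```

```bash
python3 -m pendant '[{"delta_pos":[0,0,0.001],"spin":0},{"delta_pos":[0,0,0.002],"spin":0},{"delta_pos":[0,0,0.002],"spin":0}]'
python3 - <<'E'
from h import *
np.set_printoptions(precision=4,suppress=True)
F=[]
for i in range(6):
    d=robot.read_camera('wrist');s=robot.read_state();F.append(s['force'])
print(s['tool_pos'],np.mean(F,0),s['t'])
E
```

```text
t: 13.85
tool_pos: [0.4134, 0.263, 0.0858]
orientation: [2.104, 2.323, 0.0]
force: [-0.1, -1.5, 6.8]
opening: 0.0096
[0.4134 0.263  0.0858] [ 0.6486 -1.0754  6.0915] 14.15
```

```bash
python3 -m pendant '[{"delta_pos":[0,0,0.001],"spin":0},{"delta_pos":[0,0,0.001],"spin":0},{"delta_pos":[0,0,0.001],"spin":0}]'
python3 - <<'E'
from h import *
np.set_printoptions(precision=4,suppress=True)
F=[]
for i in range(6):
    d=robot.read_camera('wrist');s=robot.read_state();F.append(s['force'])
p=s['tool_pos'];print(p,np.mean(F,0),s['t'],s['orientation'],s['opening'],np.abs(s['dq']).max())
e=p[:2]-[.4557,.2061];print(e@[.995,.0998],e@[-.0998,.995])
d=shot('wrist','w12');
for n in ['handle_grip','label_red','clip_left','pot_red','timer']:
    for m in robot.mark_of('wrist',n)[:1]: print(n,m['score'],w(d,m['location']))
v=shot('scene','s12');cv2.imwrite('pics/s12c.png',cv2.resize(v['color'][130:330,190:400],None,fx=3,fy=3,interpolation=cv2.INTER_CUBIC))
for n in ['handle_grip','label_yellow']:
    for m in robot.mark_of('scene',n)[:1]: print(n,m['score'],w(v,m['location']))
E
```

```text
t: 14.45
tool_pos: [0.4137, 0.2632, 0.0855]
orientation: [2.104, 2.323, 0.001]
force: [-1.4, -1.7, 7.4]
opening: 0.0093
[0.4137 0.2632 0.0855] [-0.3784 -1.748   7.71  ] 14.75 [2.104  2.3232 0.0011] 0.009490504905315155 0.0014907248939538952
-0.036122841339712254 0.060985767101864305
label_red 0.6 [0.414  0.2633 0.029 ]
clip_left 0.61 [0.4119 0.2637 0.0322]
pot_red 0.66 [0.4691 0.2711 0.0125]
timer 0.93 [0.3394 0.2415 0.0001]
handle_grip 0.77 [0.5681 0.2157 0.1406]
label_yellow 0.62 [ 0.4412 -0.2059  0.0068]
```

View pics/w12.png

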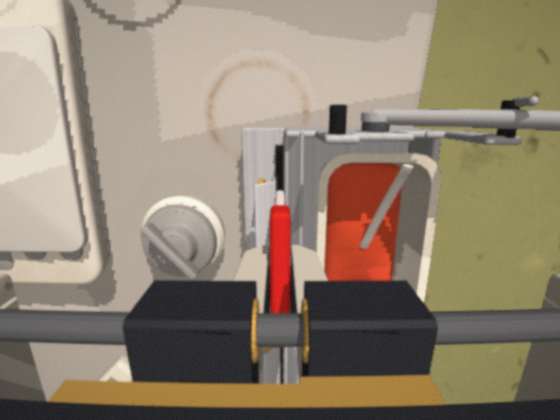

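View pics/s12c.png

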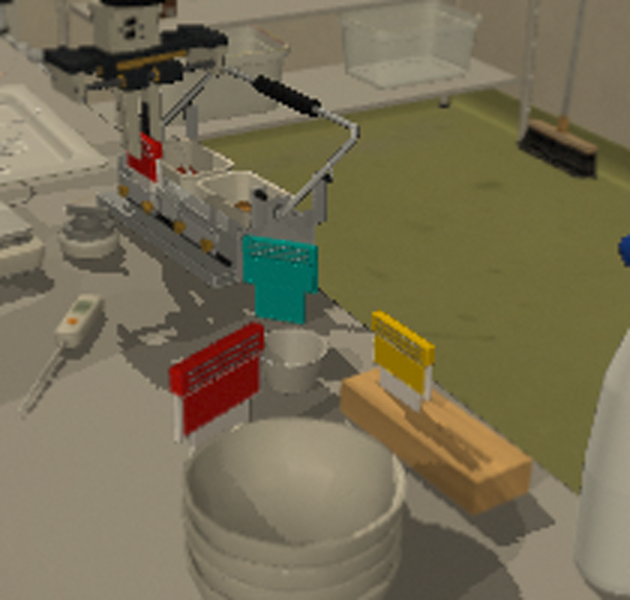

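```bash
python3 - <<'E'
from h import *
print(robot.close_job()); s=robot.read_state();print(s['t'],s['tool_pos'],s['force'])
E
```

```text
the job is handed in; nothing more can be done
None
the job is handed in; nothing more can be done
```

The job is handed in at about 15 s of the 54 s allowed, with the red label holder gripped and pressed down behind the lip in front of the red (left) pot. No verdict was reported.

**What I did:** I pushed the handle back past upright with the closed fingers and it fell into its rear catch. I then took the smaller red holder from the block, inserted its tongue behind the left lip and pressed it onto the buffer.

**Last checks:**

| Item | Measured | Required |
|---|---|---|
| Handle grip height | about 0.141–0.143 m; about 0.143 m in the rear catch | joint below 0.06 rad |
| Label x in the caddy | about -36 mm | -41 to -31 mm |
| Label along the rail (caddy y) | 61 mm, lip middle at 61.5 mm | within 20 mm |
| Tongue depth (z) | about 27 mm from the tool height | 22 to 29.4 mm |
| Upward force on the tool | about 7.7 N, reading noise about 1 N | more than 3 N on the buffer |
| Grip | set to 40 N, fingers 9.5 mm apart on the bead | more than 2 N |

- **Tilt:** the tool stood vertical; I did not measure the holder's own tilt.
- **Bystanders:** the red pot, timer and yellow holder read within about 5 mm of where they started, which is about the networks' error. The cup, and the ochre pot at the end, I judged only by eye; they looked untouched.
- **Depth disagreement:** the vision network put the tongue at 29.0 mm, against 27 mm from the tool height. Both are inside the allowed range, and the force reading supports the deeper figure.

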